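# Put the hand wringer back in service

## Robot

A 6-joint arm with a two-finger parallel gripper is mounted at the origin on the work surface. World frame = base frame: x ahead of the robot, y to its left, z up, the work surface at z = 0. Lengths are in mm, angles in rad, forces in N, time in s.
With the tool pointing down it reaches from about 350 to 875 mm from the base axis. Payload 4.2 kg.
Tool frame: the origin (TCP) lies at the very end of the fingers, on their centre line; the grasp point (between the pads) lies 19 mm behind it; z points along the fingers, y is the line along which they close (so a half turn about z gives the same grasp; the last joint's range is limited). The gripper opens to 85 mm and grips with 20 to 120 N. Pads are 22 mm wide; open, the fingers measure 114 mm over their backs; the gripper's body (76 mm by 85 mm) begins 54 mm behind the grasp point. The pads swing forward as they close: fully open they stand 13 mm farther back than shut.
Start: joints at [-1.006, 0.385, 0.008, 0, -1.194, -0.259], TCP at [188.176, -595.977, 231.312] pointing down, gripper open.
Joint ranges: [-3.14, 3.14], [-1.21, 2.06], [-1.07, 1.41], [-3.16, 2.05], [-2.99, -0.16], [-3.1, 3.1]. Speed limits (rad/s): [2.79, 2.79, 3.14, 3.14, 3.14, 3.14].

## Interface

Orientations are given as a unit quaternion [x, y, z, w].
In Python, from bench import read_state, get_image, camera_model, job_done gives the robot as it stands.
- The arm moves only by the shell command python3 -m handwheel 'ROWS'. ROWS is JSON, a list of rows, each a list of 7 numbers: the shift along the tool's x, y, z in m, then the turn, a rotation vector about the tool's x, y, z in rad, then the gripper's target within -1 to 1 (fully open at 1, half-way at 0, shut at -1). In form: [[dx, dy, dz, wx, wy, wz, jaw], ...]. A call has 1 to 10 rows; each row is the pose to reach, as a shift and turn from the pose commanded when the call began, along the tool's axes at that moment; what a row does not reach only later rows make up. A row lasts 1/8 s, in which the tool goes at most 62.5 mm and 10.7 degrees, less where a joint would pass 70% of its speed; a pose out of reach is approached as far as the arm can. A call with a gripper value outside its range is refused whole. The fingers move at their own pace and stop on an object; the grip force is fixed at half the most. Time passes only in rows, so rows that repeat a pose let the fingers close. It gives the time, the measured TCP pose, the force, the opening and the grip force at its end, in the units of the state.
- read_state(): the state, without advancing time (a new reading comes with each control period).
- get_image(name): name is "scene" or "top" or "wrist"; returns (picture, depth): 400x640x3 uint8, blue, green, red; 400x640 float32, mm along the optical axis (not along the pixel's ray), 0 where there is no reading.
- camera_model(name): a dict with "K" (3x3 intrinsics, pixels), "rvec" (rotation vector, rad) and "tvec" (3), from world to camera coordinates, as OpenCV has them; the wrist camera has in their place "hand_eye" (4x4, takes a point from camera to tool coordinates, whose origin is the TCP and whose axes are the flange's). Camera axes: x right, y down, z forward; pixel columns grow to the right and rows downward; lengths in mm; the calibration is good to about 2 mm. A picture is of the moment at which its call begins: read the wrist's pose just before it. camera_model takes no time and is no camera call.
- job_done(): hands the job in; it is judged then, once.
The state is a dict: "clock": time; "joints": joint angles; "joint_vel": joint speeds; "joint_efforts": joint torques, N m; "position": TCP position; "ee_rot": TCP orientation; "contact_force": force on the tool from outside, world axes, zero at the start; "wrist_torque": the same for the moment, N m; "gripper_width": finger opening in mm; "grasp_force": force on a finger pad.
Only numpy, scipy, OpenCV 4.12 (cv2) and the standard library are available. Lean on these libraries where they do the work, as an engineer would, in place of code of your own. Each camera call takes 0.05 s, during which the arm holds its last target. There are 200 camera calls.

## Task

Draw the wooden storage spacer out from between the wringer's rollers by its yellow grip and set it down gently, flat and grip up, in the blue tray. Then wind the red tension wheel clockwise by its black handle until the rollers have closed and the wheel has gone firm, with the dial's needle in the green band (short of the red), and let go. Leave the white mug and the orange can where they are.

Things in the scene. Friction and masses are not known exactly. Their poses are not given: they have to be found in the camera images.
- spacer_grip (a point): Centre of the yellow grip of the loose wooden storage spacer: an upright fin 50 mm long (along x), 16 mm thick (y), 44 mm tall (z) on a wooden block 70 x 70 x 22 mm. The point is 44 mm above the spacer's underside, 22 mm below the fin's top. A tongue 8 mm thick, 70 mm wide reaches from the block along +x; its tip is 133 mm from this point, the block's other end 35 mm (along -x).
- spacer: The spacer as a whole (about 0.16 kg), origin under the middle of its block, axes as spacer_grip. At the start it lies on the wringer's feed board, leaning 24 degrees, tongue between the rollers.
- board_lip (a point): Middle of the lower edge of the wringer's feed board, on its top face where the lip stands up 6 mm and stops the spacer from sliding off. Axes as wheel_axis: the board slopes 24 degrees down towards the robot. 16 to 24 mm are free between board level and upper roller: raise the spacer about 9 mm square to the board, draw it 40 mm along -x, lift it some 70 mm along z, then back away.
- tray: The blue tray itself, origin at the centre of its underside, axes as tray_in.
- tray_in (a point): Centre of the inner floor of the blue tray, 5 mm above the counter. The tray is fixed, inside 240 mm (its x) by 120 mm (its y), with walls 5 mm thick that stand 24 mm above the counter. It may be on either side of the wringer.
- wheel_axis (a point): Fixed point on the axis of the red tension wheel, level with the middle of the handle. z: the axis, pointing up out of the wringer, leaning 24 degrees from vertical towards the robot; y: level, along the rollers; -x: down the feed board. The rim (114 mm across) has its top 31 mm below this point. Nothing stands above the wheel; a low dial lies behind it; the side frames, 119 mm either way along y, stay below it.
- handle (a point): Middle of the wheel's black handle: a freely revolving cylinder 26 mm across, 48 mm long, parallel to the wheel's axis and 50 mm from it, going round with the wheel. Its foot is about 24 mm below this point.
- wheel (a joint): Wheel angle, rad, growing clockwise seen from above (tightening: the handle goes from +x of wheel_axis towards its -y). Starts at 0 to 1.6 (slack), stop at 12; each rad lowers yoke and upper roller 5 mm; stays where left. While turned slack it takes about 6 N at the handle; when the rollers meet (5 to 7.1 rad, never the same) that jumps about 2 N and climbs to 10 to 12 N in the green.
- spring (a joint): Compression of the tension springs, m, shown by the black needle of a 64 mm dial behind the wheel (white, green, red; the needle turns clockwise 0.125 rad per mm). 0 while the rollers are apart; once they meet it grows 5 mm per rad of the wheel. White 0 to 6 mm, green 6 to 13 mm (firm, as wanted), then red; over 16 mm the springs are strained.
- scoop_rim (a point): Centre of the rim of a loose white plastic measuring mug, 72 mm across, 70 mm high, handle on one side. A bystander.
- stain_can: Loose orange spray can, 60 mm across, 150 mm high; origin at the centre of its underside. A bystander.
Things that resemble listed ones, but are neither listed nor needed, are in the scene too. What is shaped like the spacer but turquoise is not meant.

How it is judged:
By the outcome, as a careful person would: the job done as asked, in the order asked, and still so for the second after the job is handed in, with the robot touching nothing.
It also fails if it takes over 70 s, if anything falls off the work surface, if the arm or the gripper's body presses on something with over 40 N, if the wrist force passes 120 N, or if a joint passes its speed limit or range.

## Working session

There is one attempt and no reset: what is moved stays moved. The work goes in short steps, Python scripts to look and compute and a shell command to move; the robot and the scene stay as the last step left them, time stands still between calls to the robot, and variables do not carry over. Pictures are saved under pics/ and viewed, at most 10 in all, crops included, and the job is handed in when it is done.

```bash
mkdir -p pics; ls
python3 - <<'E'
from bench import *
import cv2,numpy as np
s=read_state();print(s)
for n in("scene","top"):
    p,d=get_image(n);cv2.imwrite(f"pics/{n}0.png",p);np.savez(f"pics/{n}0.npz",p=p,d=d)
    print(n,camera_model(n))
print(camera_model("wrist"))
E
```

```text
pics
{'clock': 0.0, 'joints': array([-1.00640468e+00,  3.85548928e-01,  6.64244830e-03, -4.82725954e-04,
       -1.19401736e+00, -2.58608024e-01]), 'joint_vel': array([-7.54327731e-04,  1.38182320e-03,  9.15760710e-04, -2.12620445e-03,
        1.77466499e-03, -6.81217405e-05]), 'joint_efforts': array([-1.50440783e-04, -3.92291987e+01,  1.88409394e+01,  4.18609634e+00,
       -4.53576562e-03, -1.00616253e-05]), 'position': array([ 187.99475192, -595.44708251,  230.23511734]), 'ee_rot': array([-1.52208750e-01,  9.88347770e-01,  1.06468942e-03, -2.19876131e-04]), 'contact_force': array([ 0.16818791,  0.46640857, -0.51497024]), 'wrist_torque': array([ 0.00108331,  0.00263791, -0.02568982]), 'grasp_force': 0.0, 'gripper_width': 85.58313298591105}
scene {'K': array([[456.06941208,   0.        , 327.73903771],
       [  0.        , 456.06941208, 191.664376  ],
       [  0.        ,   0.        ,   1.        ]]), 'rvec': array([ 1.07546932,  2.44378962, -0.94011427]), 'tvec': array([ 322.57605952, -131.79749711, 1708.10640586])}
top {'K': array([[479.79747999,   0.        , 319.65526821],
       [  0.        , 479.79747999, 204.32470917],
       [  0.        ,   0.        ,   1.        ]]), 'rvec': array([ 2.14600238, -2.20220161,  0.09155526]), 'tvec': array([  24.73776266,  518.30152485, 1435.32339213])}
{'K': array([[317.41479116,   0.        , 313.82566758],
       [  0.        , 317.41479116, 193.63133665],
       [  0.        ,   0.        ,   1.        ]]), 'hand_eye': array([[-2.94959812e-05, -9.46354562e-01, -3.23130069e-01,
         8.33311355e+01],
       [ 9.99999772e-01,  1.90017772e-04, -6.47789171e-04,
        -1.08186880e-01],
       [ 6.74438693e-04, -3.23130015e-01,  9.46354341e-01,
        -1.43084652e+02],
       [ 0.00000000e+00,  0.00000000e+00,  0.00000000e+00,
         1.00000000e+00]])}
```

View pics/scene0.png

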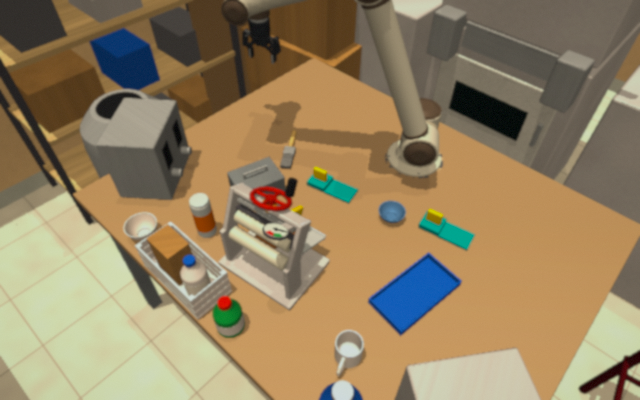

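View pics/top0.png

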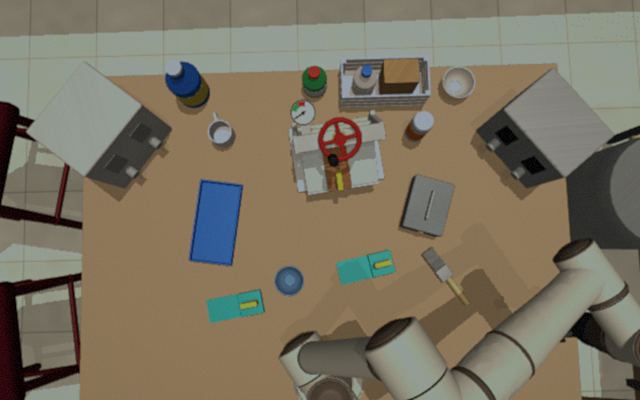

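The spacer meant is the yellow-gripped wooden one on the wringer's feed board, at about (340,181) in top. The two turquoise lookalikes, at (367,267) and (236,305), are not meant. The wheel is at (340,138), its handle at about (334,159), the tray at (217,222), the mug at (221,131) and the can at (421,125).

```bash
cat > h.py <<'E'
import numpy as np,cv2
from scipy.spatial.transform import Rotation as R
from bench import *
def cam(n,s=None):
    m=camera_model(n)
    if n!="wrist":
        Rw=cv2.Rodrigues(m["rvec"])[0].T; return m["K"],Rw,-Rw@m["tvec"]
    T=np.eye(4);T[:3,:3]=R.from_quat(s["ee_rot"]).as_matrix();T[:3,3]=s["position"];T=T@m["hand_eye"]
    return m["K"],T[:3,:3],T[:3,3]
def cloud(d,c):
    K,Rw,o=c; v,u=np.mgrid[:400,:640]
    p=np.stack([(u-K[0,2])/K[0,0]*d,(v-K[1,2])/K[1,1]*d,d],-1); return p@Rw.T+o
def proj(P,c):
    K,Rw,o=c; q=(np.atleast_2d(P)-o)@Rw@K.T; return q[:,:2]/q[:,2:]
def ray(uv,c,z):
    K,Rw,o=c; r=Rw@np.linalg.solve(K,[uv[0],uv[1],1]); return o+r*(z-o[2])/r[2]
def plane(P):
    c=np.median(P,0)
    for _ in range(6):
        Q=P-c; n=np.linalg.svd(Q,full_matrices=False)[2][2]; e=abs(Q@n); P=P[e<=max(1.5,np.percentile(e,85))]; c=P.mean(0)
    n=n*np.sign(n[2]); return c,n,len(P)
E
cat > m1.py <<'E'
from h import *
z=np.load("pics/top0.npz");p,d=z["p"],z["d"];c=cam("top");W=cloud(d,c)
hsv=cv2.cvtColor(p,cv2.COLOR_BGR2HSV);H,S,V=[hsv[...,i].astype(int) for i in range(3)]
def rep(n,m):
    k,l,st,ce=cv2.connectedComponentsWithStats(m.astype(np.uint8))
    for i in range(1,k):
        if st[i,4]>30:
            w=W[l==i]; print(n,st[i],ce[i].round(1),"med",np.median(w,0).round(),"zmin/max",np.percentile(w[:,2],[5,95]).round())
rep("red",((H<6)|(H>174))&(S>160)&(V>70))
rep("yel",(H>22)&(H<35)&(S>150)&(V>90))
rep("blue",(H>105)&(H<125)&(S>180)&(V>60))
rep("wood?",(H>5)&(H<20)&(S>120)&(V<110)&(V>30))
E
python3 m1.py
python3 - <<'E'
import cv2
p=cv2.imread("pics/top0.png")[85:205,270:400]
cv2.imwrite("pics/c1.png",cv2.resize(p,None,fx=5,fy=5,interpolation=cv2.INTER_CUBIC)[:600])
E
```

```text
red [309  67  10  11  97] [313.5  72. ] med [893.  18. 129.] zmin/max [125. 134.]
red [319 118  42  43 705] [339.8 138.3] med [661. -45. 284.] zmin/max [264. 304.]
yel [336 171   8  20 110] [339.2 180.6] med [570. -44. 159.] zmin/max [144. 168.]
yel [375 260  16   8  59] [382.4 263.6] med [ 338. -169.   65.] zmin/max [62. 70.]
yel [241 301  16   8  76] [248.7 304.3] med [230. 224.  65.] zmin/max [59. 71.]
blue [166  63  34  32 631] [184.3  80.8] med [864. 380. 155.] zmin/max [135. 178.]
blue [191 181  51  82 410] [212.6 217.2] med [493. 364.  12.] zmin/max [ 1. 26.]
blue [222 249  11  16  38] [228.8 258.4] med [357. 285.  18.] zmin/max [ 4. 26.]
wood? [380  64  38  29 383] [395.1  85.4] med [ 851. -217.  104.] zmin/max [ 60. 144.]
wood? [406 122  20  18 147] [413.  133.2] med [ 714. -267.   76.] zmin/max [ 41. 107.]
wood? [327 146  15  10  87] [335.3 151. ] med [659. -39. 138.] zmin/max [130. 228.]
wood? [323 154  26  21 168] [336.8 165.2] med [615. -46. 128.] zmin/max [120. 307.]
wood? [326 169  12  21 132] [330.5 178.2] med [585. -20. 121.] zmin/max [109. 132.]
wood? [582 397  24   3  39] [591.4 398.6] med [ -307. -1160.  -716.] zmin/max [-728. -698.]
```

View pics/c1.png

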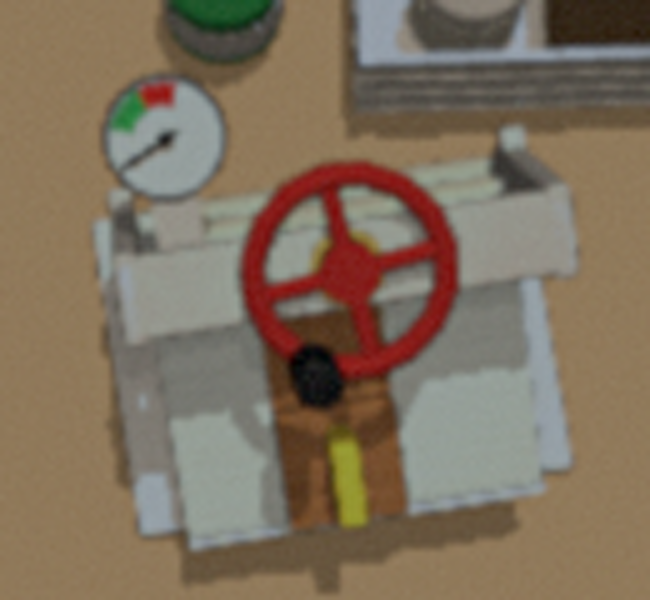

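The crop shows the wooden spacer on the feed board with its yellow fin at crop (347,480), the wheel centre at (348,270) and the black handle at (317,375). The dial's needle is in the white. The wringer is yawed by roughly +9°.

```bash
cat > m2.py <<'E'
from h import *
z=np.load("pics/top0.npz");p,d=z["p"],z["d"];c=cam("top");W=cloud(d,c)
hsv=cv2.cvtColor(p,cv2.COLOR_BGR2HSV);H,S,V=[hsv[...,i].astype(int) for i in range(3)]
g=np.zeros(H.shape,bool);g[115:165,315:365]=1
m=g&((H<6)|(H>174))&(S>160)&(V>70)&(d>0)
ct,n,k=plane(W[m]);print("rim plane",ct.round(),n.round(3),k,"tilt",np.degrees(np.arccos(n[2])),"yaw",np.degrees(np.arctan2(-n[1],-n[0])))
# board: pale pixels
b=np.zeros(H.shape,bool);b[168:193,305:325]=1;b[160:183,354:376]=1
b&=(S<60)&(V>110)&(d>0)
cb,nb,kb=plane(W[b]);print("board",cb.round(),nb.round(3),kb,"tilt",np.degrees(np.arccos(nb[2])),"yaw",np.degrees(np.arctan2(-nb[1],-nb[0])))
# fin
y=np.zeros(H.shape,bool);y[165:200,330:350]=1
y&=(H>22)&(H<35)&(S>150)&(V>90)
r=cv2.minAreaRect(np.argwhere(y)[:,::-1].astype(np.float32));print(r)
w=W[y];w=w[w[:,2]>140];print(np.percentile(w,[5,50,95],axis=0).round())
# ellipse of wheel
cs=cv2.findContours(m.astype(np.uint8),cv2.RETR_EXTERNAL,cv2.CHAIN_APPROX_NONE)[0];cs=max(cs,key=len)
e=cv2.fitEllipse(cs);print("ell",e)
# black handle
k=np.zeros(H.shape,bool);k[150:170,325:345]=1;k&=(V<45)
print("black",np.argwhere(k).mean(0)[::-1],k.sum(),np.median(W[k&(d>0)],0).round(),np.percentile(W[k&(d>0)][:,2],[5,25,75,95]).round())
# tray rect corners
t=np.zeros(H.shape,bool);t[170:275,180:250]=1;t&=(H>100)&(H<128)&(S>130)
print("tray",cv2.minAreaRect(np.argwhere(t)[:,::-1].astype(np.float32)))
bx=cv2.boxPoints(cv2.minAreaRect(np.argwhere(t)[:,::-1].astype(np.float32)))
for q in bx: print(q,ray(q,c,24).round())
q=np.argwhere(t).mean(0)[::-1];print(q,ray(q,c,12).round())
# lip
for u in (312,330,350,370):
  col=[(v,W[v,u].round().tolist()) for v in range(180,200,2)];print(u,col)
E
python3 m2.py
```

```text
rim plane [663. -46. 285.] [-0.417 -0.048  0.908] 309 tilt 24.836524402342 yaw 6.5317416224603875
board [596. -56. 100.] [-0.406 -0.049  0.912] 406 tilt 24.15628866686522 yaw 6.873176485955654
((339.1099853515625, 180.26998901367188), (19.233304977416992, 6.081118583679199), 81.8698959350586)
[[549. -52. 148.]
 [570. -44. 159.]
 [594. -36. 168.]]
ell ((340.00537109375, 137.52833557128906), (39.88039779663086, 41.32769012451172), 114.51673126220703)
black [332.7755102  159.83673469] 98 [601. -25. 312.] [289. 306. 315. 318.]
tray ((215.43714904785156, 222.20053100585938), (42.42618942260742, 81.62779235839844), 7.943471908569336)
[188.78728 259.69122] [362. 409.  24.]
[200.06792 178.84668] [606. 375.  24.]
[242.08702 184.70984] [585. 246.  24.]
[230.80638 265.55438] [341. 283.  24.]
[215.46643316 222.32136602] [473. 331.  12.]
312 [(180, [583.0, 31.0, 97.0]), (182, [578.0, 32.0, 97.0]), (184, [572.0, 32.0, 98.0]), (186, [567.0, 32.0, 88.0]), (188, [561.0, 32.0, 90.0]), (190, [556.0, 32.0, 86.0]), (192, [549.0, 32.0, 89.0]), (194, [554.0, 34.0, -7.0]), (196, [547.0, 34.0, -2.0]), (198, 
[... 215 characters left out ...]
58.0, -22.0, 2.0]), (194, [552.0, -21.0, 2.0]), (196, [545.0, -21.0, 6.0]), (198, [539.0, -21.0, 6.0])]
350 [(180, [579.0, -78.0, 106.0]), (182, [573.0, -77.0, 113.0]), (184, [568.0, -78.0, 104.0]), (186, [562.0, -77.0, 110.0]), (188, [569.0, -84.0, -2.0]), (190, [563.0, -84.0, 2.0]), (192, [557.0, -84.0, -6.0]), (194, [551.0, -83.0, -2.0]), (196, [544.0, -83.0, -1.0]), (198, [538.0, -83.0, 3.0])]
370 [(180, [580.0, -137.0, 88.0]), (182, [575.0, -137.0, 85.0]), (184, [569.0, -137.0, 87.0]), (186, [574.0, -146.0, 0.0]), (188, [567.0, -145.0, 5.0]), (190, [561.0, -145.0, 1.0]), (192, [555.0, -145.0, -1.0]), (194, [548.0, -145.0, 5.0]), (196, [543.0, -145.0, -2.0]), (198, [536.0, -144.0, 3.0])]
```

```bash
cat >> h.py <<'E'
YAW=6.8
M=R.from_euler('zy',[YAW,-24],degrees=True).as_matrix()   # wringer axes in columns
def rayp(uv,c,pt,n):
    K,Rw,o=c; r=Rw@np.linalg.solve(K,[uv[0],uv[1],1]); return o+r*((pt-o)@n)/(r@n)
E
cat >> m2.py <<'E'
print("-----")
n=M[:,2]; P=W[m]; h=(P-ct)@n; print("rim h pct",np.percentile(h,[5,25,50,75,95]).round(1))
rc=rayp(e[0],c,ct,n); print("rim centre",rc.round(1))
wa=rc+31*n; print("wheel_axis approx",wa.round(1))
L=lambda Q:(np.atleast_2d(Q)-wa)@M
print("board in wheel frame",L(W[b]).mean(0).round(1), "std",L(W[b])[:,2].std().round(1))
zb=np.median(L(W[b])[:,2])
F=L(W[y&(W[...,2]>140)]);print("fin",np.percentile(F,[3,10,50,90,97],axis=0).round(1), "expected top z",zb+66)
for hh in (zb+66,):
    bp=np.array([L(rayp(q,c,wa+M@[0,0,hh],n))[0] for q in cv2.boxPoints(r)]);print("fin top corners",bp.round(1))
K_=L(W[k&(d>0)]);print("handle",np.median(K_,0).round(1),np.percentile(K_[:,2],[50,90]))
print("handle via ray top",L(rayp(np.argwhere(k).mean(0)[::-1],c,wa+M@[0,0,22],n)).round(1))
E
python3 m2.py | sed -n '/-----/,$p'
```

```text
-----
rim h pct [-4.9 -2.1 -0.1  2.1  5.2]
rim centre [663.3 -45.1 284.9]
wheel_axis approx [650.7 -45.1 313.3]
board in wheel frame [-138.4   12.  -173.9] std 10.2
fin [[-158.3    8.9 -120.6]
 [-154.3   10.3 -112.9]
 [-134.4   16.7 -107.3]
 [-113.2   22.7 -104.4]
 [-112.2   23.9 -102.4]] expected top z -107.26773818452654
fin top corners [[-105.6   24.9 -107.3]
 [-105.5    8.2 -107.3]
 [-160.8    7.8 -107.3]
 [-160.9   24.7 -107.3]]
handle [-42.3  25.8  19.7] [19.74224161 24.50550238]
handle via ray top [[-41.5  25.7  22. ]]
```

```bash
cat >> h.py <<'E'
WA=np.array([650.7,-45.1,313.3])
FLIP=R.from_euler('y',180,degrees=True).as_matrix()
def go(tcp,Rt):
    s=read_state();Rc=R.from_quat(s["ee_rot"]).as_matrix()
    print("shift m",(Rc.T@(np.array(tcp)-s["position"])/1000).round(4),"rot",R.from_matrix(Rc.T@Rt).as_rotvec().round(4),"clock",s["clock"])
def gow(local,zoff=0): go(WA+M@np.array(local,float)+M[:,2]*zoff,M@FLIP)
E
python3 -c "
from h import *
gow([-133.2,16.4,-126-19],90)"
```

```text
shift m [-0.5114  0.4163  0.0226] rot [ 0.0902 -0.4103  0.1838] clock 0.1
```

```bash
python3 -m handwheel '[[-0.15,0.12,0,0,0,0,1],[-0.5114,0.4163,0.0226,0.09,-0.41,0.184,1],[-0.5114,0.4163,0.0226,0.09,-0.41,0.184,1],[-0.5114,0.4163,0.0226,0.09,-0.41,0.184,1],[-0.5114,0.4163,0.0226,0.09,-0.41,0.184,1],[-0.5114,0.4163,0.0226,0.09,-0.41,0.184,1],[-0.5114,0.4163,0.0226,0.09,-0.41,0.184,1],[-0.5114,0.4163,0.0226,0.09,-0.41,0.184,1],[-0.5114,0.4163,0.0226,0.09,-0.41,0.184,1],[-0.5114,0.4163,0.0226,0.09,-0.41,0.184,1]]'; python3 -c "
from h import *
gow([-133.2,16.4,-126-19],90)"
```

```text
clock: 1.35
position: [531.9, -71.8, 210.0]
ee_rot: [-0.059, 0.976, -0.013, 0.208]
contact_force: [1.4, -1.3, -0.1]
gripper_width: 85.3
grasp_force: 0.0
shift m [-0.0195  0.0251  0.0089] rot [-0.001   0.0003  0.0016] clock 1.35
```

```bash
python3 -m handwheel '[[-0.0195,0.025,0.008,0,0,0,1],[-0.0195,0.025,0.008,0,0,0,1],[-0.0195,0.025,0.008,0,0,0,1],[-0.0195,0.025,0.008,0,0,0,1]]'
cat > m3.py <<'E'
import sys
from h import *
s=read_state();p,d=get_image("wrist");c=cam("wrist",s);cv2.imwrite(f"pics/{sys.argv[1]}.png",p);np.savez("pics/w.npz",p=p,d=d)
W=cloud(d,c);hsv=cv2.cvtColor(p,cv2.COLOR_BGR2HSV);H,S,V=[hsv[...,i].astype(int) for i in range(3)]
L=lambda Q:(np.atleast_2d(Q)-WA)@M
print("tcp local",L(s["position"]).round(1))
y=(H>20)&(H<36)&(S>120)&(V>70)
k,l,st,ce=cv2.connectedComponentsWithStats(y.astype(np.uint8))
for i in range(1,k):
    if st[i,4]>200:
        q=(l==i)&(d>0);F=L(W[q]);print("yel",st[i],ce[i].round(),"local pct\n",np.percentile(F,[2,50,98],axis=0).round(1))
        t=F[F[:,2]>np.percentile(F[:,2],98)-8];print(" top face",np.percentile(t,[3,50,97],axis=0).round(1),len(t))
        x=t-t.mean(0);print(" dir",np.linalg.svd(x[:,:2],full_matrices=False)[2][0].round(3))
m=((H<6)|(H>174))&(S>150)&(V>60)&(d>0)
if m.sum()>200: print("red local",np.percentile(L(W[m]),[2,50,98],axis=0).round(1))
E
python3 m3.py w1
```

```text
clock: 1.85
position: [549.1, -48.0, 209.4]
ee_rot: [-0.057, 0.976, -0.013, 0.208]
contact_force: [0.6, -0.3, -0.2]
gripper_width: 85.2
grasp_force: 0.0
tcp local [[-134.5   13.2  -53.6]]
yel [ 309  163   24   83 1832] [321. 205.] local pct
 [[-162.6    9.6 -139.7]
 [-143.2   17.5 -106.2]
 [-114.5   24.8 -104.5]]
 top face [[-161.9   10.2 -109.3]
 [-140.8   17.  -106. ]
 [-116.1   24.5 -104.6]] 1610
 dir [ 1.    -0.003]
yel [ 529  301   95   52 2762] [578. 325.] local pct
 [[ 107.4  379.6 -343.6]
 [ 127.7  409.2 -303. ]
 [ 146.1  454.7 -266.9]]
 top face [[-146.4   86.2 -274.7]
 [ 135.1  417.6 -270.7]
 [ 145.7  450.1   11.9]] 314
 dir [0.638 0.77 ]
```

View pics/w1.png

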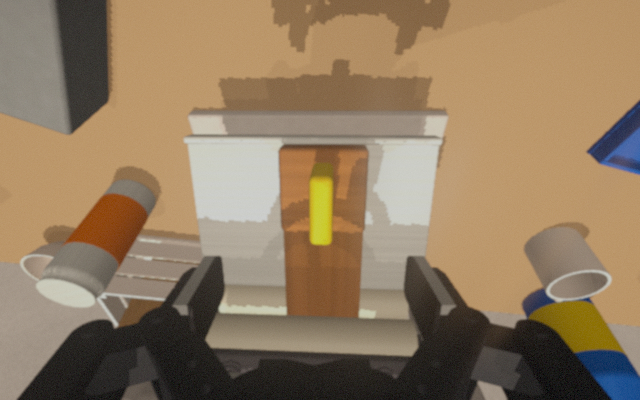

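The wrist view shows the wooden spacer with its yellow fin at (321,205), square to the board, with its top 66 mm above it as stated. The tongue passes under the roller. I descend onto the fin.

```bash
python3 -m handwheel '[[0.0025,0.004,0.03,0,0,0,1],[0.0025,0.004,0.06,0,0,0,1],[0.0025,0.004,0.08,0,0,0,1],[0.0025,0.004,0.091,0,0,0,1],[0.0025,0.004,0.091,0,0,0,1],[0.0025,0.004,0.091,0,0,0,-1],[0.0025,0.004,0.091,0,0,0,-1],[0.0025,0.004,0.091,0,0,0,-1],[0.0025,0.004,0.091,0,0,0,-1],[0.0025,0.004,0.091,0,0,0,-1]]'; python3 -c "
from h import *
s=read_state();print((s['position']-WA)@M, s['contact_force'])"
```

```text
clock: 3.15
position: [583.9, -42.7, 126.7]
ee_rot: [-0.059, 0.976, -0.013, 0.209]
contact_force: [-10.1, 4.0, 11.1]
gripper_width: 15.1
grasp_force: 57.7
[-135.69200282   18.57795227 -143.30897715] [-10.12342899   3.96270522  11.06094282]
```

```bash
python3 -m handwheel '[[0,0,-0.004,0,0,0,-1],[0,0,-0.009,0,0,0,-1],[0,0,-0.009,0,0,0,-1],[0.006,0,-0.009,0,0,0,-1]]'; python3 -c "
from h import *
s=read_state();print((s['position']-WA)@M, s['contact_force'])"
```

```text
clock: 3.65
position: [575.0, -44.1, 130.6]
ee_rot: [-0.058, 0.976, -0.013, 0.208]
contact_force: [0.8, -0.4, -1.0]
gripper_width: 15.7
grasp_force: 58.9
[-142.37925158   17.96061065 -136.11236495] [ 0.75406187 -0.41533072 -1.01587585]
```

```bash
python3 -m handwheel '[[0.006,0,-0.0015,0,0,0,-1],[0.018,0,-0.0015,0,0,0,-1],[0.030,0,-0.0015,0,0,0,-1],[0.04,0,-0.0015,0,0,0,-1],[0.04,0,-0.0015,0,0,0,-1]]'; python3 -c "
from h import *
s=read_state();print((s['position']-WA)@M, s['contact_force'])"
```

```text
clock: 4.28
position: [538.9, -50.3, 121.4]
ee_rot: [-0.058, 0.977, -0.011, 0.204]
contact_force: [-0.4, -0.5, -1.1]
gripper_width: 15.6
grasp_force: 58.8
[-179.48358221   16.15098347 -129.81284785] [-0.44684597 -0.46564305 -1.1128048 ]
```

```bash
python3 -m handwheel '[[0.004,0,-0.02,0,0,0,-1],[0.004,0,-0.04,0,0,0,-1],[0.004,0,-0.06,0,0,0,-1],[0.004,0,-0.07,0,0,0,-1],[0.06,0,-0.07,0,0,0,-1],[0.12,0,-0.07,0,0,0,-1],[0.12,0,-0.07,0,0,0,-1]]'; python3 m3.py w2 | head -4; python3 -c "
from h import *
s=read_state();print((s['position']-WA)@M, s['contact_force'])
a=np.radians(-8);Rt=R.from_euler('z',a).as_matrix()@FLIP
g=np.array([473,331,0])-49*np.array([np.cos(a),np.sin(a),0])
go(g+[0,0,120],Rt)"
```

```text
clock: 5.15
position: [404.4, -64.9, 141.5]
ee_rot: [-0.059, 0.977, -0.009, 0.206]
contact_force: [-0.1, -0.6, -1.5]
gripper_width: 15.2
grasp_force: 61.0
tcp local [[-295.2   15.3  -56.8]]
yel [  95    4  115   55 4542] [153.  31.] local pct
 [[-421.5  -97.1 -127.5]
 [-404.9  -69.5  -98.8]
[-297.10835306   15.05523515  -57.68738222] [-0.69599526  1.00567495 -2.52449884]
shift m [-0.0597  0.3988  0.0287] rot [0.0088 0.4118 0.2563] clock 5.2
```

```bash
python3 -m handwheel '[[0,0.04,-0.03,0,0.04,0.03,-1],[-0.01,0.08,-0.04,0.002,0.1,0.06,-1],[-0.02,0.13,-0.03,0.004,0.16,0.1,-1],[-0.028,0.18,-0.02,0.005,0.22,0.14,-1],[-0.036,0.23,-0.01,0.006,0.28,0.18,-1],[-0.045,0.28,0,0.007,0.34,0.21,-1],[-0.052,0.33,0.01,0.008,0.38,0.24,-1],[-0.057,0.37,0.02,0.009,0.412,0.256,-1],[-0.06,0.399,0.029,0.009,0.412,0.256,-1],[-0.06,0.399,0.029,0.009,0.412,0.256,-1]]'
cat > m4.py <<'E'
from h import *
s=read_state();p,d=get_image("wrist");c=cam("wrist",s);cv2.imwrite("pics/w3.png",p)
p2,d2=get_image("top");c2=cam("top");cv2.imwrite("pics/t3.png",p2)
for n,pp,dd,cc in(("w",p,d,c),("t",p2,d2,c2)):
    W=cloud(dd,cc);hsv=cv2.cvtColor(pp,cv2.COLOR_BGR2HSV);H,S,V=[hsv[...,i].astype(int) for i in range(3)]
    b=(H>103)&(H<125)&(S>150)&(V>40)&(dd>0)&(W[...,1]>180)&(W[...,1]<450)&(W[...,0]<640)&(W[...,2]<40)
    k,l,st,ce=cv2.connectedComponentsWithStats(b.astype(np.uint8))
    b=np.isin(l,[i for i in range(1,k) if st[i,4]>60])
    P=W[b];f=P[P[:,2]<14];
    print(n,"tray pts",len(P),"floor z",np.median(f[:,2]).round(1))
    r=cv2.minAreaRect(P[:,:2].astype(np.float32));print(r)
    y=(H>20)&(H<36)&(S>120)&(V>70)&(dd>0)&(W[...,2]>60)&(np.linalg.norm(W[...,:2]-s["position"][:2],axis=-1)<60)
    if y.sum()>30: print("fin",np.percentile(W[y],[3,50,97],axis=0).round())
a=np.radians(-8);Rt=R.from_euler('z',a).as_matrix()@FLIP
g=np.array([473,331,0])-49*np.array([np.cos(a),np.sin(a),0]);print(s["position"],g,s["contact_force"]);go(g+[0,0,120],Rt)
E
python3 m4.py
```

```text
clock: 6.45
position: [424.0, 339.3, 116.1]
ee_rot: [0.069, 0.998, -0.002, -0.002]
contact_force: [-0.2, -0.7, -1.3]
gripper_width: 15.2
grasp_force: 61.1
w tray pts 5851 floor z 5.5
((433.10369873046875, 324.9474792480469), (88.74026489257812, 174.6437530517578), 76.41837310791016)
fin [[397. 332. 123.]
 [411. 341. 154.]
 [443. 349. 156.]]
t tray pts 1734 floor z 4.3
((473.5244140625, 329.16668701171875), (128.4766082763672, 244.0969696044922), 81.7249984741211)
[423.9707637  339.34229007 116.09008825] [424.47686463 337.81948195   0.        ] [-0.20445357 -0.72601314 -1.3404233 ]
shift m [-0.0006  0.0004 -0.0027] rot [-0.004  -0.0042  0.0005] clock 6.55
```

View pics/w3.png

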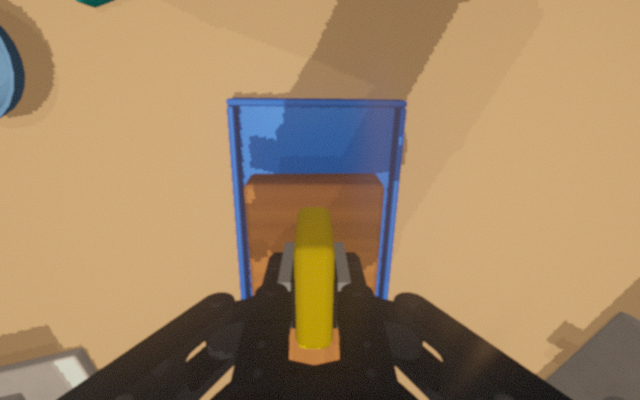

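The wrist view shows the block at columns 245–383, centred between the tray walls (238–392), with the spacer level. I lower it.

```bash
python3 -m handwheel '[[-0.001,-0.001,0.02,-0.004,-0.004,0,-1],[-0.001,-0.001,0.045,-0.004,-0.004,0,-1],[-0.001,-0.001,0.062,-0.004,-0.004,0,-1],[-0.001,-0.001,0.072,-0.004,-0.004,0,-1],[-0.001,-0.001,0.077,-0.004,-0.004,0,-1],[-0.001,-0.001,0.079,-0.004,-0.004,0,-1],[-0.001,-0.001,0.080,-0.004,-0.004,0,-1],[-0.001,-0.001,0.080,-0.004,-0.004,0,-1]]'
```

```text
clock: 7.55
position: [425.4, 337.2, 39.3]
ee_rot: [0.07, 0.998, 0.002, 0.001]
contact_force: [0.4, -0.2, -1.2]
gripper_width: 15.4
grasp_force: 61.1
```

```bash
python3 -m handwheel '[[0,0,0.002,0,0,0,-1],[0,0,0.004,0,0,0,-1],[0,0,0.005,0,0,0,-1],[0,0,0.006,0,0,0,-1],[0,0,0.006,0,0,0,-1]]'
```

```text
clock: 8.18
position: [425.5, 337.5, 33.3]
ee_rot: [0.069, 0.998, 0.002, 0.001]
contact_force: [-2.9, -0.0, 5.3]
gripper_width: 15.1
grasp_force: 62.0
```

```bash
python3 -m handwheel '[[0,0,0.0005,0,0,0,-1],[0,0,0.001,0,0,0,-1],[0,0,0.001,0,0,0,-1]]'
```

```text
clock: 8.55
position: [425.5, 337.5, 32.7]
ee_rot: [0.069, 0.998, 0.002, 0.002]
contact_force: [-3.8, 0.4, 8.0]
gripper_width: 15.1
grasp_force: 62.5
```

```bash
python3 -m handwheel '[[0,0,0.001,0,0,0,-0.4],[0,0,0.001,0,0,0,0],[0,0,0.001,0,0,0,0],[0,0,0.001,0,0,0,0.3],[0,0,-0.03,0,0,0,0.3],[0,0,-0.08,0,0,0,0.6],[0,0,-0.14,0,0,0,1],[0,0,-0.19,0,0,0,1],[0,0,-0.24,0,0,0,1],[0,0,-0.29,0,0,0,1]]'
cat > m5.py <<'E'
from h import *
s=read_state();p,d=get_image("wrist");c=cam("wrist",s);cv2.imwrite("pics/w4.png",p)
W=cloud(d,c);hsv=cv2.cvtColor(p,cv2.COLOR_BGR2HSV);H,S,V=[hsv[...,i].astype(int) for i in range(3)]
near=(np.linalg.norm(W[...,:2]-[473,331],axis=-1)<150)&(d>0)
y=near&(H>20)&(H<36)&(S>120)&(W[...,2]>30);print("fin",np.percentile(W[y],[3,50,97],axis=0).round(1))
w=near&(H>3)&(H<20)&(S>100)&(W[...,2]>8)&(W[...,2]<45);w=cv2.erode(w.astype(np.uint8),np.ones((3,3)))>0
ct,n,k=plane(W[w&(W[...,2]>20)]);print("block plane",ct.round(1),n.round(3));print("wood rect",cv2.minAreaRect(W[w][:,:2].astype(np.float32)))
t=W[w&(W[...,0]>480)]
if len(t)>20: print("tongue z",np.median(t[:,2]).round(1), np.percentile(t[:,0],97).round(1))
E
python3 m5.py; python3 -c "
from h import *
gow([-41.5,25.7,-19],110)"
```

```text
clock: 9.8
position: [424.2, 335.8, 323.6]
ee_rot: [0.07, 0.998, 0.002, 0.001]
contact_force: [0.5, 0.5, -0.5]
gripper_width: 85.4
grasp_force: 0.0
fin [[399.4 306.3  67.2]
 [417.8 338.6  71.6]
 [444.6 399.1 413.6]]
block plane [420.4 338.2  27.4] [0.    0.001 1.   ]
wood rect ((471.72198486328125, 330.72796630859375), (63.92115783691406, 163.81033325195312), 81.93810272216797)
tongue z 13.5 549.8
shift m [-0.1954 -0.3377 -0.0491] rot [ 0.0078 -0.4063 -0.2563] clock 9.85
```

View pics/w4.png

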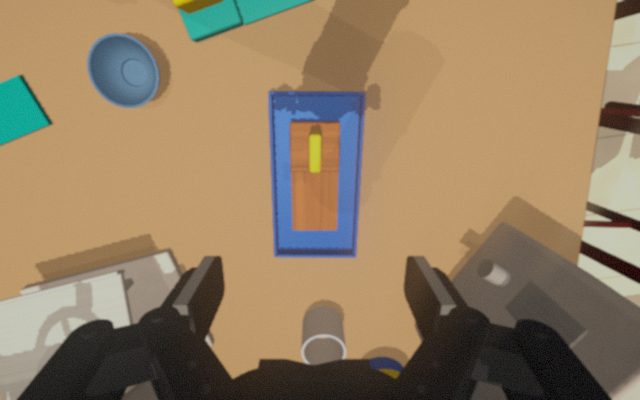

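The wrist view shows the spacer lying flat in the middle of the tray, fin up at (315,153), with the wood spanning (290–340, 122–231). I go on to the handle.

```bash
python3 -m handwheel '[[0,0,-0.06,0,0,0,1],[-0.03,-0.05,-0.09,0,-0.1,-0.06,1],[-0.06,-0.1,-0.09,0.003,-0.2,-0.12,1],[-0.09,-0.15,-0.08,0.004,-0.3,-0.18,1],[-0.12,-0.2,-0.07,0.006,-0.4,-0.25,1],[-0.15,-0.25,-0.06,0.008,-0.406,-0.256,1],[-0.18,-0.3,-0.05,0.008,-0.406,-0.256,1],[-0.195,-0.338,-0.049,0.008,-0.406,-0.256,1],[-0.195,-0.338,-0.049,0.008,-0.406,-0.256,1],[-0.195,-0.338,-0.049,0.008,-0.406,-0.256,1]]'
cat > m6.py <<'E'
import sys
from h import *
s=read_state();p,d=get_image("wrist");c=cam("wrist",s);cv2.imwrite(f"pics/{sys.argv[1]}.png",p)
p2,d2=get_image("top");cv2.imwrite(f"pics/{sys.argv[1]}t.png",p2)
W=cloud(d,c);hsv=cv2.cvtColor(p,cv2.COLOR_BGR2HSV);H,S,V=[hsv[...,i].astype(int) for i in range(3)]
L=(W-WA)@M
print("tcp local",((s["position"]-WA)@M).round(1),s["contact_force"].round(1),s["clock"])
m=((H<6)|(H>174))&(S>150)&(V>50)&(d>0)&(abs(L[...,2]+31)<25)
if m.sum()>200: print("red local",np.percentile(L[m],[2,50,98],axis=0).round(1))
k=(V<60)&(d>0)&(abs(L[...,2])<32)&(np.hypot(L[...,0],L[...,1])<80)
if k.sum()>30:
    n,l,st,ce=cv2.connectedComponentsWithStats(k.astype(np.uint8))
    for i in range(1,n):
        if st[i,4]>50:
            q=L[l==i];print("blk",st[i],"local",np.percentile(q,[3,50,97],axis=0).round(1).tolist())
            t=q[q[:,2]>15]
            if len(t)>20: print("  top",t.mean(0).round(1),np.hypot(*t.mean(0)[:2]).round(1))
E
python3 m6.py w5
```

```text
clock: 11.1
position: [570.3, -25.8, 370.0]
ee_rot: [-0.058, 0.978, -0.017, 0.201]
contact_force: [0.9, 0.1, 0.1]
gripper_width: 85.4
grasp_force: 0.0
tcp local [-47.7  25.1  84.4] [0.9 0.1 0.1] 11.1
red local [[-57.9 -46.9 -37.1]
 [ -6.    1.5 -30.4]
 [ 46.2  55.5 -26.1]]
blk [306 180  27  21 181] local [[-60.6, 19.8, -14.2], [-59.5, 29.3, 4.0], [-54.9, 36.7, 21.1]]
  top [-59.1  29.4  18.6] 66.0
```

View pics/w5.png

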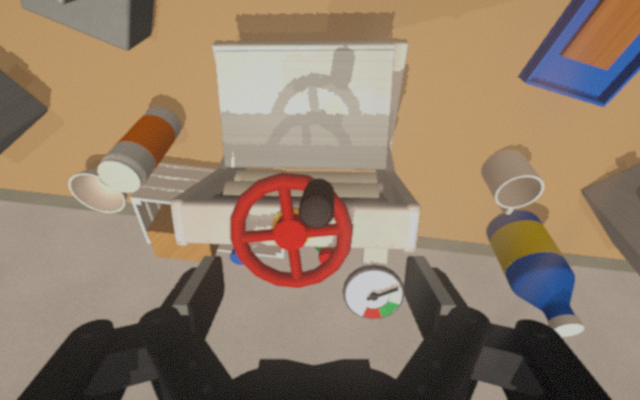

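The wrist view shows the red wheel centred at (290,235) and the black handle at about (317,203). The dial is at (373,293) with its needle in the white.

```bash
cat > m7.py <<'E'
from h import *
s=read_state();p=cv2.imread("pics/w5.png");c=cam("wrist",s)
hsv=cv2.cvtColor(p,cv2.COLOR_BGR2HSV);H,S,V=[hsv[...,i].astype(int) for i in range(3)]
L=lambda q,z:((rayp(q,c,WA+M@[0,0,z],M[:,2])-WA)@M).round(1)
g=np.zeros(H.shape,bool);g[165:295,225:360]=1
k=np.zeros(H.shape,bool);k[170:235,295:340]=1;k&=(S<110)&(V<75)
n,l,st,ce=cv2.connectedComponentsWithStats(k.astype(np.uint8));i=1+st[1:,4].argmax();print("handle px",st[i],ce[i].round(1))
print("handle mid ray z0",L(ce[i],0))
b=st[i];print("top end lowest px -> z24",L((b[0]+b[2]/2,b[1]+b[3]),24),"widths at z24 mid",L((b[0],b[1]+b[3]-15),24),L((b[0]+b[2],b[1]+b[3]-15),24))
m=g&((H<6)|(H>174))&(S>140)&(V>50)
cs=max(cv2.findContours(m.astype(np.uint8),cv2.RETR_EXTERNAL,cv2.CHAIN_APPROX_NONE)[0],key=len)
h=cv2.convexHull(cs)[:,0];P=np.array([L(q,-34) for q in h])
(cx,cy),r=cv2.minEnclosingCircle(P[:,:2].astype(np.float32));print("rim circle",cx,cy,r)
E
python3 m7.py
```

```text
handle px [300 180  34  34 591] [318.1 193. ]
handle mid ray z0 [-54.4  28.3  -0. ]
top end lowest px -> z24 [-46.9  27.5  24. ] widths at z24 mid [-57.8  15.8  24. ] [-58.  39.  24.]
rim circle -4.192447185516357 3.6606712341308594 56.67331314086914
```

```bash
python3 -m handwheel '[[0,0,0,0,0,0,1]]'; python3 -c "
from h import *
s=read_state();print((s['position']-WA)@M)
gow([-45,26.5,-17],0)"
```

```text
clock: 11.32
position: [570.4, -24.7, 370.4]
ee_rot: [-0.059, 0.978, -0.016, 0.202]
contact_force: [-0.2, 0.2, 0.1]
gripper_width: 85.3
grasp_force: 0.0
[-47.4121467   26.14927996  84.80704731]
shift m [-0.0037  0.001   0.1018] rot [-0.0067 -0.0123  0.0043] clock 11.325
```

```bash
python3 -m handwheel '[[-0.003,0.001,0.03,-0.007,-0.012,0.004,1],[-0.003,0.001,0.06,-0.007,-0.012,0.004,1],[-0.003,0.001,0.085,-0.007,-0.012,0.004,1],[-0.003,0.001,0.1,-0.007,-0.012,0.004,1],[-0.003,0.001,0.102,-0.007,-0.012,0.004,1],[-0.003,0.001,0.102,-0.007,-0.012,0.004,1]]'; python3 m6.py w6
```

```text
clock: 12.08
position: [613.9, -25.1, 278.7]
ee_rot: [-0.058, 0.976, -0.012, 0.208]
contact_force: [0.4, -0.8, 0.2]
gripper_width: 85.3
grasp_force: 0.0
tcp local [-45.   25.5 -16.7] [ 0.4 -0.8  0.2] 12.075
red local [[-59.5 -38.4 -36.8]
 [ -8.2   1.4 -30.5]
 [ 37.5  53.8 -26.1]]
blk [ 288  226   56   61 2392] local [[-60.7, 16.8, -18.3], [-59.1, 27.1, 6.8], [-54.4, 37.2, 21.9]]
  top [-58.6  26.   19.3] 64.2
blk [ 191  258   32   80 1131] local [[-56.1, -18.0, 2.0], [-46.5, -17.5, 20.3], [-36.1, -17.1, 31.2]]
  top [-46.6 -17.5  24. ] 49.8
blk [163 291  15  15  61] local [[-52.5, -29.8, 21.3], [-52.0, -28.8, 26.3], [-51.2, -27.3, 29.9]]
  top [-52.  -28.7  26. ] 59.3
blk [419 316  11  21  96] local [[-42.1, 67.5, 22.1], [-39.2, 67.9, 26.9], [-36.6, 68.3, 30.7]]
  top [-39.3  67.9  26.6] 78.5
```

```bash
python3 -m handwheel '[[0.0015,0.001,0,0,0,0,1],[0.0015,0.001,0,0,0,0,-1],[0.0015,0.001,0,0,0,0,-1],[0.0015,0.001,0,0,0,0,-1],[0.0015,0.001,0,0,0,0,-1]]'
cat > circ.py <<'E'
import sys
from h import *
# axis centre in TCP-local frame from argv; current TCP angle from pose; rows of steps
cx,cy,st,n=map(float,sys.argv[1:5]);s=read_state();q=(s["position"]-WA)@M
r=q[:2]-[cx,cy];a0=np.arctan2(-r[1],r[0]);print("tcp",q.round(1),"r",np.hypot(*r).round(1),"a0",np.degrees(a0).round(1),"F local",(s["contact_force"]@M).round(1))
Rc=R.from_quat(s["ee_rot"]).as_matrix();print("rot err",R.from_matrix(Rc.T@M@FLIP).as_rotvec().round(3))
print([[round(float(-50*(np.cos(a0+k*st)-np.cos(a0)))/1000,4),round(float(-50*(np.sin(a0+k*st)-np.sin(a0)))/1000,4)] for k in range(1,int(n)+1)])
E
python3 circ.py -3.5 3 0.2 10
```

```text
clock: 12.8
position: [611.9, -24.0, 277.4]
ee_rot: [-0.057, 0.977, -0.012, 0.207]
contact_force: [-3.9, 1.3, 1.6]
gripper_width: 24.9
grasp_force: 58.1
tcp [-47.2  26.9 -17. ] r 49.8 a0 -151.3 F local [-2.7  1.6  3.1]
rot err [ 0.001 -0.    -0.002]
[[-0.0056, 0.0082], [-0.0128, 0.0152], [-0.0212, 0.0206], [-0.0305, 0.0242], [-0.0403, 0.0259], [-0.0503, 0.0256], [-0.06, 0.0233], [-0.0691, 0.0192], [-0.0772, 0.0133], [-0.0839, 0.0059]]
```

```bash
python3 -m handwheel '[[-0.0056,0.0082,0,0,0,0,-1],[-0.0128,0.0152,0,0,0,0,-1],[-0.0212,0.0206,0,0,0,0,-1],[-0.0305,0.0242,0,0,0,0,-1],[-0.0403,0.0259,0,0,0,0,-1]]';python3 circ.py -3.5 3 0.2 10
```

```text
clock: 13.42
position: [644.6, 4.7, 293.3]
ee_rot: [-0.057, 0.977, -0.013, 0.206]
contact_force: [-8.4, -5.9, 6.7]
gripper_width: 24.9
grasp_force: 58.8
tcp [ -7.7  51.1 -15.8] r 48.3 a0 -95.0 F local [-5.6 -5.3  9.5]
rot err [-0.002 -0.003 -0.002]
[[-0.01, -0.0001], [-0.0197, -0.0022], [-0.0289, -0.0062], [-0.037, -0.012], [-0.0439, -0.0192], [-0.0492, -0.0277], [-0.0527, -0.0371], [-0.0543, -0.0469], [-0.0538, -0.0569], [-0.0514, -0.0666]]
```

```bash
python3 -m handwheel '[[-0.01,-0.0005,0,0,0,0,-1],[-0.0197,-0.003,0,0,0,0,-1],[-0.0289,-0.0072,0,0,0,0,-1],[-0.037,-0.013,0,0,0,0,-1],[-0.0439,-0.0205,0,0,0,0,-1],[-0.0492,-0.029,0,0,0,0,-1],[-0.0527,-0.0385,0,0,0,0,-1],[-0.0543,-0.0485,0,0,0,0,-1]]';python3 circ.py -3 1.5 0.2 10
```

```text
clock: 14.42
position: [698.7, -35.0, 315.1]
ee_rot: [-0.057, 0.977, -0.011, 0.205]
contact_force: [-7.2, 4.4, 1.1]
gripper_width: 24.9
grasp_force: 58.8
tcp [ 45.5   4.8 -17.9] r 48.6 a0 -3.9 F local [-5.6  5.1  4. ]
rot err [ 0.002 -0.005 -0.002]
[[0.0003, -0.01], [0.0026, -0.0197], [0.0068, -0.0288], [0.0127, -0.0368], [0.0201, -0.0435], [0.0287, -0.0486], [0.0381, -0.0519], [0.048, -0.0533], [0.058, -0.0527], [0.0676, -0.0501]]
```

```bash
python3 -m handwheel '[[0.0008,-0.01,0,0,0,0,-1],[0.0036,-0.0197,0,0,0,0,-1],[0.0078,-0.0288,0,0,0,0,-1],[0.0137,-0.0368,0,0,0,0,-1],[0.0211,-0.0435,0,0,0,0,-1],[0.0297,-0.0486,0,0,0,0,-1],[0.0391,-0.0519,0,0,0,0,-1],[0.049,-0.0533,0,0,0,0,-1],[0.059,-0.0527,0,0,0,0,-1],[0.0686,-0.0501,0,0,0,0,-1]]';python3 circ.py -4.5 1.5 0.2 10
```

```text
clock: 15.68
position: [645.5, -93.4, 288.5]
ee_rot: [-0.057, 0.976, -0.012, 0.208]
contact_force: [13.0, -2.2, -9.9]
gripper_width: 25.2
grasp_force: 59.4
tcp [-20.4 -46.2 -20.5] r 50.3 a0 108.4 F local [  7.6  -3.1 -14.3]
rot err [ 0.     0.001 -0.002]
[[0.0091, 0.0041], [0.0172, 0.0099], [0.024, 0.0172], [0.0292, 0.0257], [0.0326, 0.0351], [0.0341, 0.045], [0.0336, 0.055], [0.0311, 0.0646], [0.0268, 0.0736], [0.0207, 0.0816]]
```

```bash
cat > dial.py <<'E'
import sys
from h import *
p,d=get_image("top");q=cv2.resize(p[85:205,270:400],None,fx=5,fy=5,interpolation=cv2.INTER_CUBIC)
cv2.imwrite(f"pics/{sys.argv[1]}.png",q)
g=q[60:215,95:235].astype(int);v=g.max(2);yy,xx=np.mgrid[60:215,95:235];rr=np.hypot(xx-165,yy-138)
m=(v<70)&(rr>14)&(rr<50);print("dark n",m.sum())
if m.sum(): dx,dy=xx[m].mean()-165,yy[m].mean()-138;print("needle cw-from-left deg",np.degrees(np.arctan2(-dy,-dx)))
E
python3 dial.py d1
python3 - <<'E'
import cv2,numpy as np
q=cv2.imread("pics/c1.png")
v=q.max(2).astype(int)[60:215,95:235];yy,xx=np.mgrid[60:215,95:235];rr=np.hypot(xx-165,yy-138);m=(v<70)&(rr>14)&(rr<50)
print("start",np.degrees(np.arctan2(-(yy[m].mean()-138),-(xx[m].mean()-165))))
h=cv2.cvtColor(q,cv2.COLOR_BGR2HSV)[60:215,95:235].astype(int)
for n,k in(("g",(h[...,0]>50)&(h[...,0]<85)&(h[...,1]>120)&(rr<58)),("r",((h[...,0]<8)|(h[...,0]>172))&(h[...,1]>130)&(rr<58))):
    a=np.degrees(np.arctan2(138-yy[k],165-xx[k]));print(n,np.percentile(a,[3,50,97]))
E
```

```text
dark n 0
start nan
g [16.06637198 34.9920202  53.13010235]
r [63.97040781 80.13419306 96.84277341]<stdin>:4: RuntimeWarning: Mean of empty slice.
  ret = ret.dtype.type(ret / rcount)
```

View pics/d1.png

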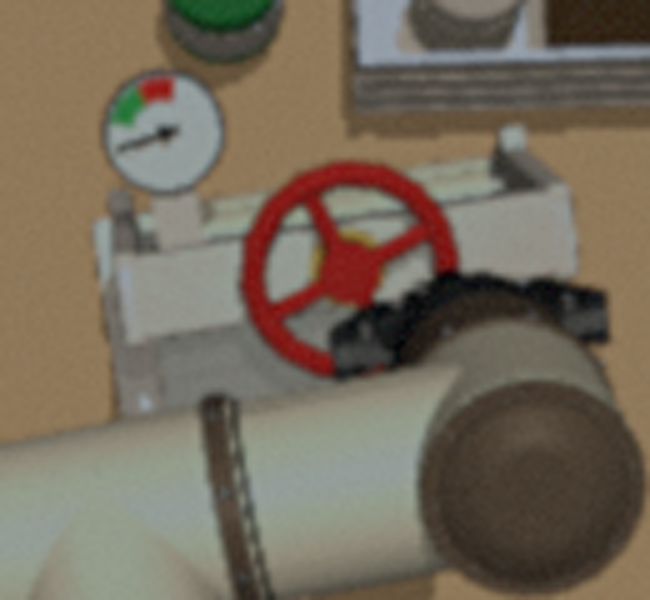

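The needle runs from hub (170,132) to tip (118,150), about 16° past its start, so the springs are at roughly 2 mm and the rollers have met. The middle of the green needs about 1.4 rad more.

```bash
python3 -m handwheel '[[0.0091,0.0041,0.001,0,0,0,-1],[0.0172,0.0099,0.002,0,0,0,-1],[0.024,0.0172,0.002,0,0,0,-1],[0.0292,0.0257,0.0015,0,0,0,-1],[0.0326,0.0351,0.001,0,0,0,-1],[0.0341,0.045,0,0,0,0,-1],[0.0336,0.055,0,0,0,0,-1],[0.0336,0.055,0,0,0,0,-1]]';python3 circ.py -4.5 1.5 0.2 3; sed -i 's/v<70/v<95/' dial.py; python3 dial.py d2
```

```text
clock: 16.73
position: [608.1, -43.2, 274.7]
ee_rot: [-0.057, 0.976, -0.013, 0.208]
contact_force: [4.8, -4.5, -2.5]
gripper_width: 25.1
grasp_force: 61.0
tcp [-54.    8.4 -17.9] r 50.0 a0 -172.1 F local [ 2.9 -4.8 -4.2]
rot err [-0.001  0.001 -0.001]
[[-0.0023, 0.0097], [-0.0066, 0.0187], [-0.0125, 0.0268]]
dark n 248
needle cw-from-left deg 36.52555581329056
```

View pics/d2.png

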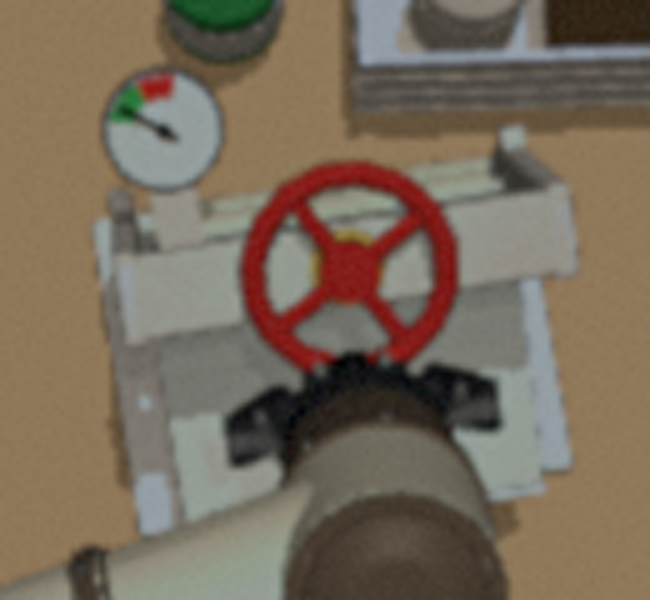

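The needle (hub (170,134), tip (118,105)) is in the middle of the green, at roughly 9 mm. I let go and withdraw along the axis.

```bash
python3 -m handwheel '[[0,0,0,0,0,0,-0.5],[0,0,0,0,0,0,0.2],[0,0,0,0,0,0,1],[0,0,0,0,0,0,1],[0,0,0,0,0,0,1],[0,0,-0.03,0,0,0,1],[0,0,-0.08,0,0,0,1],[0.02,0,-0.14,0,0,0,1],[0.06,0,-0.16,0,0,0,1],[0.1,0,-0.16,0,0,0,1]]'; python3 m6.py w7
python3 - <<'E'
import cv2,numpy as np
a=cv2.imread("pics/w7.png");t=cv2.imread("pics/w7t.png")
t=cv2.resize(t[50:280,150:450],(640,490));cv2.imwrite("pics/end.png",t)
E
```

```text
clock: 18.02
position: [450.6, -54.7, 383.0]
ee_rot: [-0.057, 0.976, -0.012, 0.21]
contact_force: [0.9, -0.3, -0.7]
gripper_width: 85.4
grasp_force: 0.0
tcp local [-154.5    8.8  145.1] [ 0.9 -0.3 -0.7] 18.025
red local [[-58.1 -47.3 -35.1]
 [ -2.9  -2.5 -30.4]
 [ 41.8  52.8 -25.8]]
blk [306 249  19  17 111] local [[-67.5, 1.1, -19.4], [-66.5, 10.7, -8.2], [-61.9, 18.2, 4.0]]
blk [303 258  21  15  82] local [[-67.6, -1.6, -2.2], [-66.1, 6.1, 11.6], [-62.1, 16.6, 17.8]]
```

View pics/end.png

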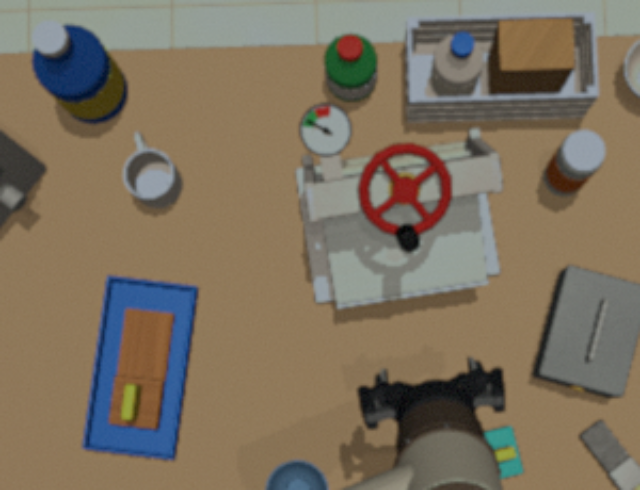

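The final view shows the spacer flat in the tray at (140,370), the needle in the green at (315,127) and the handle free at (408,238). The mug and the can are undisturbed and the robot is clear, so I hand in.

```bash
python3 -m handwheel '[[0,0,0,0,0,0,1],[0,0,0,0,0,0,1]]'; python3 -c "
from bench import *
print(job_done())"
```

```text
clock: 18.38
position: [452.3, -54.4, 381.1]
ee_rot: [-0.057, 0.976, -0.013, 0.207]
contact_force: [0.2, -0.7, -0.4]
gripper_width: 85.4
grasp_force: 0.0
the job is handed in; nothing more can be done
None
```

I handed the job in at 18.4 s: the spacer lies flat, grip up, in the blue tray, and the wheel is wound until the dial's needle sits mid-green (about 9 mm) and let go, with the mug and can left where they were; the hand-in returned no verdict.

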